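Rotate the glasses on the stemware rack

ROBOT

A 6-joint arm with a two-finger parallel gripper is mounted at the origin on a cart in front of the work surface, level with it; the furniture and walls round the work are solid. World frame = base frame: x ahead of the robot, y to its left, z up, the work surface at z = 0. Lengths are in mm, angles in degrees, forces in N, time in s.
With the tool pointing down it reaches from about 300 to 750 mm from the base axis. Payload 8.5 kg.
Tool frame: the origin (TCP) lies midway between the tips of the shut fingers; the grasp point (between the pads) lies 19 mm behind it (arm.grip_point_offset is the distance from the TCP to the grasp point, in mm); z points along the fingers, x is the direction in which the jaws open and shut, and the axes are right-handed (so a half turn about z gives the same grasp; the last joint's range is limited). The gripper opens to 88 mm and grips with 3 to 60 N. Pads are 18 mm wide; open, the fingers measure 123 mm over their backs; the gripper's body (75 mm by 187 mm) begins 45 mm behind the grasp point.
Start: joints at [58.768, 21.807, 74.336, -0, 83.858, -12.336], TCP at [178.11, 520.343, 238.748] pointing down, gripper open.
Joint ranges: [-178.18, 178.18], [-50.72, 133.34], [12.68, 142.11], [-81.47, 261.47], [9.98, 163.14], [-165.26, 165.26]. Speed limits (degrees/s): [136.94, 136.94, 180, 180, 180, 180].

INTERFACE

Orientations are given as [roll, pitch, yaw] about the fixed x, y, z axes, in that order (R = Rz(yaw) Ry(pitch) Rx(roll)).
In Python, from bench import arm gives the robot as it stands. Calls block until the motion is done:
- arm.move_pose(position, orientation): joint-space move of the TCP to a pose.
- arm.move_linear(position, frame=None, vel=150, until_force=None): straight line of the TCP; frame=None keeps the orientation; vel is the mean speed in mm/s. With until_force (N) it stops when the force on the tool has changed by that much, and returns True; else False.
- arm.move_j(angles): joint-space move.
- arm.grip(opening, strength=None): finger opening in mm; strength is the grip in N (None keeps the last); returns when the fingers have stopped.
- arm.wait(seconds).
- arm.solve_ik(position, orientation): joint angles nearest the present ones, or None.
- arm.snapshot(name): name is "side" or "top" or "wrist"; returns a dict with "image" (480x640x3 uint8, red, green, blue), "camera_matrix" (3x3 intrinsics, pixels), "rvec" (rotation vector, rad) and "tvec" (3), from world to camera coordinates, as OpenCV has them. Camera axes: x right, y down, z forward; pixel columns grow to the right and rows downward; lengths in mm; the calibration is good to about 2 mm. A picture is of the moment at which its call begins. There is no depth.
A pose or a line that the arm cannot do raises arm.IKError and nothing moves.
- arm.hand_in(): hands the job in, once; it reports no verdict.
Readings, each from a call of its own:
- arm.read_t(): time.
- arm.read_joint_pos(): joint angles.
- arm.read_joint_velocities(): joint speeds.
- arm.read_tau(): joint torques, N m.
- arm.read_tcp_pos(): TCP position.
- arm.read_tool_rot(): TCP orientation.
- arm.read_force(): force on the tool from outside, world axes, zero at the start.
- arm.read_moment(): the same for the moment, N m.
- arm.read_gripper_width(): finger opening in mm.
Only numpy, scipy, OpenCV 4.12 (cv2) and the standard library are available. Lean on these libraries where they do the work, as an engineer would, in place of code of your own. Each camera call takes 0.05 s, during which the arm holds its last target. There are 200 camera calls.

TASK

Make room on the stemware rack: bring the dry glass out of the hanging lane above the drip tray, lift its foot over the upturned ends of its two rods, and hang it in the empty lane above the slate coaster, pushed right in until its foot meets the cross-beam. Then take the washed glass that stands upside down on the black rubber mat and hang it in the freed lane above the drip tray, pushed right in as well. Keep both glasses upright, bowl down, and leave the two glasses at the back, the bottles on the upper shelf and the candle glass as they are.

Things in the scene. Friction and masses are not known exactly. Their poses are not given: they have to be found in the camera images.
- stem_rack: Fixed bar-top stemware rack, wood board and cross-beam on steel end frames, clear shelf above. Origin on the worktop below the beam's middle; x along the lanes away from the robot, y across, z up. Front lanes at y = +65 and -65 mm, each two 8 mm brass rods, axes 190 mm up, 30 mm apart (22 mm gap for the stem). Inner stop: the beam's front face, x = -10 mm. Uprights at y = +-150, x = 0 and 80 mm.
- rod_ends (a point): Point midway between the two front lanes, level with the tips of the rods' upturned front ends (rack x = -118 mm, 208 mm above the worktop). The tips stop the foot: a hanging glass must be raised at least 15 mm to pass over them. Axes are the rack's.
- board_edge (a point): Middle of the lower front edge of the wooden board over the lanes (rack x = -32 mm, 212 mm above the worktop, 9 mm above a hanging foot; board 16 mm thick). A glass can be raised or lowered only where its foot is clear both of this edge and of the rod ends: foot centre between rack x = -84 and x = -66 mm. Axes are the rack's.
- upper_shelf_edge (a point): Middle of the lower front edge of the clear upper shelf (rack x = -60 mm, 318 mm above the worktop, 8 mm thick, with a brass gallery rail 36 mm high and two bottles on it). It overhangs a glass that is pushed home: an upright gripper hits it, so lean the tool back towards the robot by 32 to 45 degrees from vertical. Axes are the rack's.
- dry_glass_foot (a point): Centre of the foot of the dry glass, half-way up the foot's edge, 157 mm above its rim. The foot is on top, 64 mm across, its edge 3 mm thick, its underside sloping down 14 degrees to the stem, by which it centres itself on the rods. At the start it hangs above the drip tray, 2 to 20 mm from home. Held across the foot it hangs upright in the fingers.
- dry_glass_centre (a point): Dry glass: upside-down stemmed tasting glass of clear glass, 160 mm tall, bowl 65 mm at its widest, 49 mm rim pointing down, stem 9 mm thick, about 0.14 kg. This point lies on its axis, half-way up (80 mm above the rim, 77 mm below the foot point); z axis along the stem.
- washed_glass_foot (a point): Centre of the foot of the washed glass, half-way up the foot's edge, 157 mm above its rim. Same form, size and weight as the dry glass. At the start it stands upside down on the rubber mat, this point 165 mm above the worktop.
- washed_glass_centre (a point): The washed glass, on its axis, half-way up (80 mm above the rim, 77 mm below the foot point); z axis along the stem.
- serving_home (a point): Where the foot point of a glass is when it hangs fully home in the lane above the slate coaster (dark square, 66 x 68 x 6 mm): foot touching the beam, 200 mm above the worktop. Fixed; its axes are the rack's. Empty at the start.
- drying_home (a point): The same home point in the lane above the drip tray (steel tray with slotted grid, 120 x 100 x 10 mm). Fixed; its axes are the rack's.
- bar_mat: Black ribbed rubber mat, 130 x 130 x 8 mm, fixed, to the left or right in front of the rack; origin under its centre. The washed glass stands on it.
- rear_glass_1: Tasting glass hanging on the far side of the beam, to be left alone; origin at its rim.
- rear_glass_2: The other tasting glass on the far side of the beam, to be left alone; origin at its rim.
- bottle_1: Half-bottle of red wine, 58 mm wide and 235 mm tall, standing on the upper shelf, to be left alone; origin under its base.
- bottle_2: The other half-bottle on the shelf, to be left alone; origin under its base.
- votive: Pinkish candle glass with a tealight, 74 mm wide and 43 mm high, on the worktop on the side away from the mat, to be left alone; origin under its base.
Not all that is in view belongs to the job. What is shaped like the part that bears dry_glass_foot but blue or orange is not meant.

How it is judged:
By the outcome, as a careful person would: the job done as asked, in the order asked, and still so for the second after the job is handed in, with the robot touching nothing.
It also fails if it takes over 58 s, if anything falls off the work surface, if the arm or the gripper's body presses on something with over 40 N, if the wrist force passes 120 N, or if a joint passes its speed limit or range.

## Working session

There is one attempt and no reset: what is moved stays moved. The work goes in short steps, each a Python script; the robot and the scene stay as the last script left them, time stands still between calls to the robot, and variables do not carry over. Pictures are saved under pics/ and viewed, about 8 in all and at most 12, crops included, and the job is handed in when it is done.

```bash
mkdir -p pics; ls
python3 - <<'E'
from bench import arm
import cv2,numpy as np,pickle
for n in ["side","top","wrist"]:
    s=arm.snapshot(n); pickle.dump(s,open(f"pics/{n}0.pkl","wb"))
    cv2.imwrite(f"pics/{n}0.png",s["image"][:,:,::-1])
    R=cv2.Rodrigues(np.array(s["rvec"],float))[0]; print(n,(-R.T@np.array(s["tvec"]).ravel()).round(), R[2].round(2), np.array(s["camera_matrix"])[0,0])
print(arm.read_t(),arm.read_tool_rot(),arm.grip_point_offset)
E
```

```text
pics
side [-165. -523.  681.] [ 0.73  0.5  -0.46] 516.8852764319719
top [ 121. -116. 1305.] [ 0.41  0.11 -0.91] 572.5067388855188
wrist [117. 543. 384.] [ 0.24 -0.08 -0.97] 388.320940533173
0.15 [-1.79986809e+02  5.60236421e-02  7.11072140e+01] 18.700000000000003
```

View pics/side0.png

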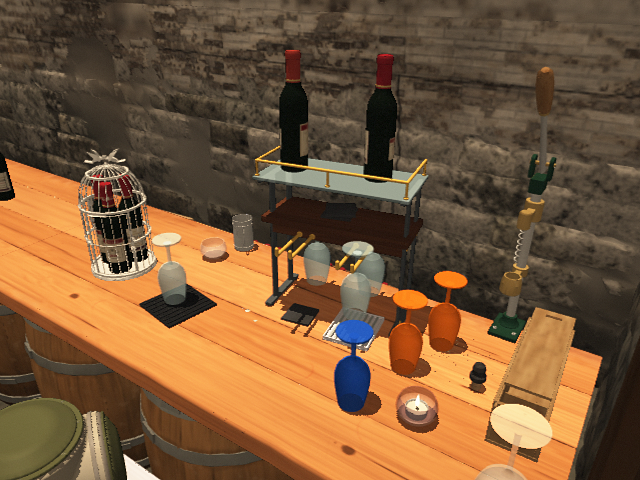

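View pics/top0.png

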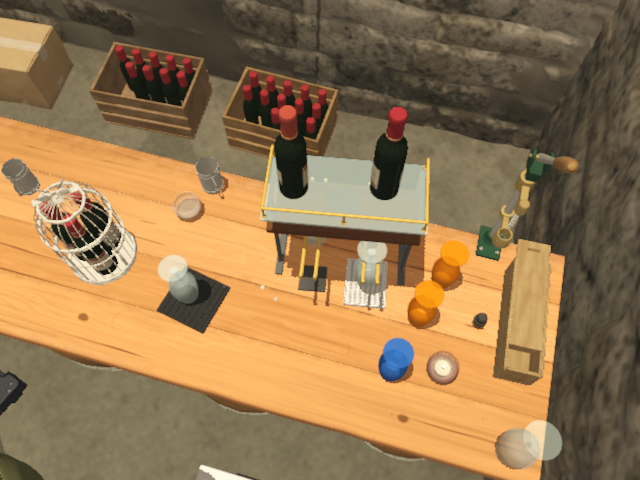

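Candidates for the dry glass foot are:
- the clear foot in the rods, side (358,248) / top (372,252), which I choose
- the blue foot (354,333) and the orange feet (409,299) and (450,280), which are decoys
- the clear glass at the far right (521,427), which is not in the rack

The washed glass is the clear one on the black mat, side (167,240) / top (173,268). Next is a close crop of the rack.

Run:
```python
import cv2,numpy as np
s=cv2.imread("pics/side0.png");t=cv2.imread("pics/top0.png")
a=cv2.resize(s[220:345,255:415],(800,625),interpolation=cv2.INTER_CUBIC)[:600]
cv2.imwrite("pics/c1.png",a)
b=cv2.resize(t[200:320,255:415],(800,600),interpolation=cv2.INTER_CUBIC)
cv2.imwrite("pics/c2.png",b)
```

```text
(no output)
```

View pics/c1.png

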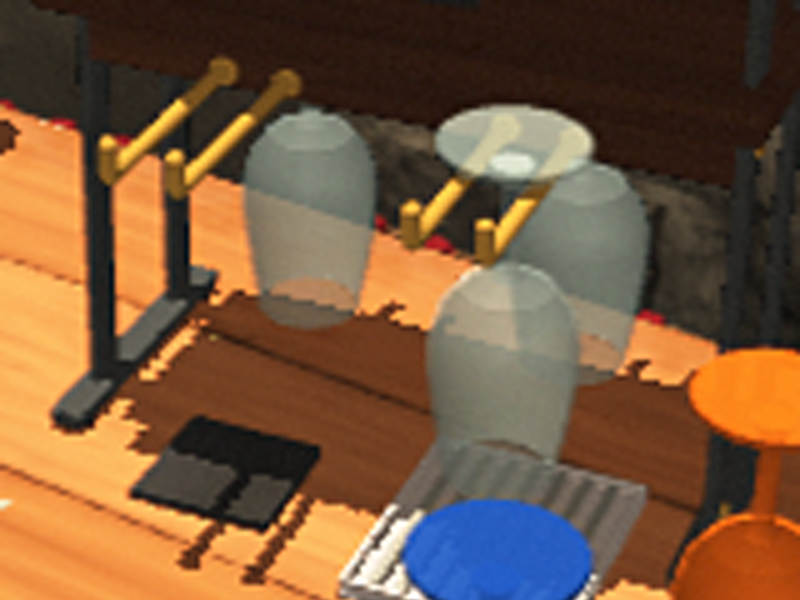

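View pics/c2.png

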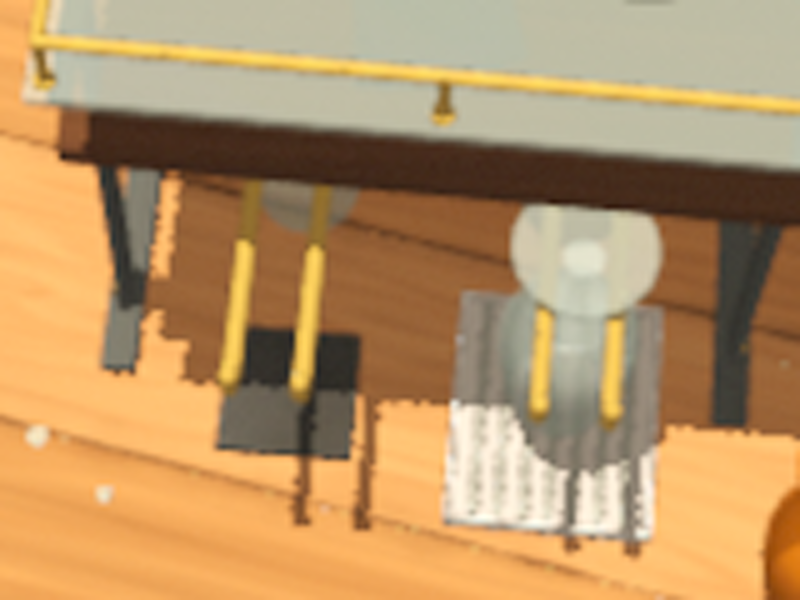

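Crops confirm it: the clear foot at side (358,249) / top (372,250) is in the lane above the tray. The coaster lane on the left is empty. Rod tips are readable in both views.

```bash
cat > h.py <<'E'
import cv2,numpy as np,pickle
def ray(s,px):
    K=np.array(s["camera_matrix"],float);R=cv2.Rodrigues(np.array(s["rvec"],float))[0];t=np.array(s["tvec"],float).ravel()
    d=R.T@np.linalg.solve(K,[px[0],px[1],1.]);return -R.T@t,d
def onz(s,px,z):
    c,d=ray(s,px);return c+d*(z-c[2])/d[2]
def tri(obs):
    A=np.zeros((3,3));b=np.zeros(3)
    for s,p in obs:
        c,d=ray(s,p);d=d/np.linalg.norm(d);P=np.eye(3)-np.outer(d,d);A+=P;b+=P@c
    return np.linalg.solve(A,b)
def proj(s,X):
    return cv2.projectPoints(np.array(X,float).reshape(-1,3),np.array(s["rvec"],float),np.array(s["tvec"],float),np.array(s["camera_matrix"],float),None)[0].reshape(-1,2)
E
python3 - <<'E'
from h import *
S=pickle.load(open("pics/side0.pkl","rb"));T=pickle.load(open("pics/top0.pkl","rb"))
sp=np.array([(108,140),(175,155),(411,205),(486,224)])/5+[255,220]
tp=np.array([(230,380),(301,390),(539,409),(612,413)])/5+[255,200]
a=np.array([onz(S,p,208) for p in sp]);b=np.array([onz(T,p,208) for p in tp])
print(a.round(1),b.round(1))
for q in (a,b,(a+b)/2):
    m=q.mean(0); d=q[:2].mean(0)-q[2:].mean(0);print("mid",m.round(1),"len",np.hypot(d[0],d[1]).round(1),"yaw",np.degrees(np.arctan2(-d[0],d[1])).round(2))
for n,ps,pt,z in [("dry",np.array((514,143))/5+[255,220],np.array((587,252))/5+[255,200],201.5),("wash",(166.5,240.5),(173,268),166.5)]:
    print(n,onz(S,ps,z).round(1),onz(T,pt,z).round(1),tri([(S,ps),(T,pt)]).round(1))
E
```

```text
[[ 542.7   43.9  208. ]
 [ 547.6   14.6  208. ]
 [ 566.1  -82.4  208. ]
 [ 569.6 -113.1  208. ]] [[ 541.9   45.8  208. ]
 [ 545.6   16.3  208. ]
 [ 564.2  -80.4  208. ]
 [ 570.6 -109.8  208. ]]
mid [556.5 -34.3 208. ] len 129.0 yaw 10.13
mid [555.6 -32.  208. ] len 128.3 yaw 10.61
mid [556.  -33.1 208. ] len 128.6 yaw 10.37
dry [643.1 -83.2 201.5] [641.9 -82.5 201.5] [642.3 -83.  201.6]
wash [494.6 314.4 166.5] [500.7 322.5 166.5] [502.9 325.  160. ]
```

```bash
cat >> h.py <<'E'
from scipy.spatial.transform import Rotation as Rn
YAW=10.4; MID=np.array([556.,-33.1])
def axes(yaw=None):
    y=np.radians(YAW if yaw is None else yaw);return np.array([np.cos(y),np.sin(y)]),np.array([-np.sin(y),np.cos(y)])
def rack(x,y,z):   # rack -> world
    u,v=axes();return np.r_[MID+(x+118)*u+y*v,z]
def unrack(p):
    u,v=axes();d=np.array(p)[:2]-MID;return np.array([d@u-118,d@v])
def tool(g,lean=38,yaw=None):  # grasp point -> (TCP, rpy)
    yaw=YAW if yaw is None else yaw
    u,v=axes(yaw);s,c=np.sin(np.radians(lean)),np.cos(np.radians(lean))
    z=np.r_[s*u,-c];y=np.r_[c*u,s];x=np.r_[v,0]
    return np.array(g)+18.7*z, Rn.from_matrix(np.c_[x,y,z]).as_euler("xyz",degrees=True)
E
cat > p.py <<'E'
from h import *
from bench import arm
T=pickle.load(open("pics/top0.pkl","rb"))
for n,p,z in [("blue",(397,352),165),("or1",(429,294),165),("or2",(454,253),165),("clear4",(542,440),165),("votive",(443,368),30),("cage",(95,235),100)]:
    w=onz(T,p,z);print(n,w.round(),unrack(w).round())
for g in [(-170,-65,220),(-42,-65,200),(-75,-65,222),(-170,65,222),(-42,65,200)]:
    P,o=tool(rack(*g));q=arm.solve_ik(P,o);print(g,P.round(),o.round(1),None if q is None else np.round(q,0))
for lean in(0,38):
  for yaw in(10.4,35):
    P,o=tool((500,321,165),lean,yaw);q=arm.solve_ik(P,o);print(lean,yaw,None if q is None else np.round(q,0))
arm.move_pose(*tool((470,312,345),0,33))
s=arm.snapshot("wrist");pickle.dump(s,open("pics/w1.pkl","wb"));cv2.imwrite("pics/w1.png",s["image"][:,:,::-1])
print(arm.read_t())
E
python3 p.py
```

```text
blue [ 452. -183.  165.] [-247. -129.]
or1 [ 593. -221.  165.] [-116. -191.]
or2 [ 702. -255.  165.] [ -15. -245.]
clear4 [ 360. -486.  165.] [-393. -410.]
votive [ 483. -298.   30.] [-237. -248.]
cage [552. 555. 100.] [-16. 579.]
(-170, -65, 220) [ 528. -104.  205.] [142.    0.  100.4] [ -36.   13.  105.   41.   43. -163.]
(-42, -65, 200) [654. -81. 185.] [142.    0.  100.4] [ -25.   24.   90.   35.   39. -148.]
(-75, -65, 222) [621. -87. 207.] [142.    0.  100.4] [ -28.   20.   92.   35.   41. -150.]
(-170, 65, 222) [504.  24. 207.] [142.    0.  100.4] [ -20.    8.  111.   35.   33. -146.]
(-42, 65, 200) [630.  47. 185.] [142.    0.  100.4] [ -12.   21.   95.   27.   31. -132.]
0 10.4 [ 21.  31.  75.  -0.  74. -79.]
0 35 [  21.   31.   75.    0.   74. -104.]
38 10.4 [ 25.  23. 100. -24.  22. -56.]
38 35 [  17.   22.  102.   30.   22. -133.]
1.5917
```

View pics/w1.png

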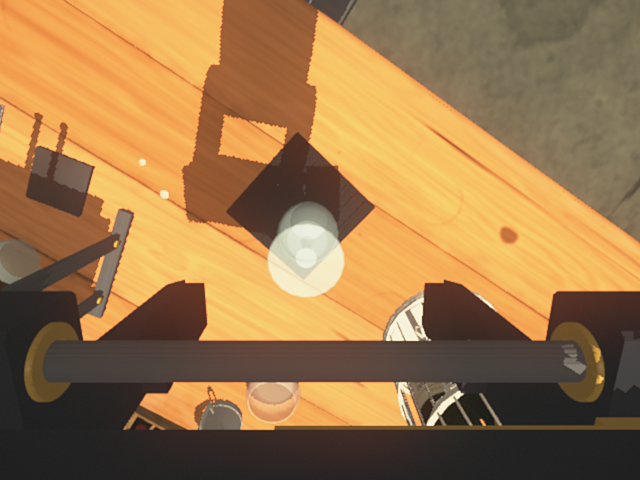

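The wrist view shows the washed glass's foot at (306,259), radius about 38 px, on the black mat. No fingers are in the way.

```bash
cat > p.py <<'E'
from h import *
from bench import arm
W=pickle.load(open("pics/w1.pkl","rb"));print("wash",onz(W,(306,259),166).round(1))
Y,L=5,40
for g in [(-170,-65,220),(-42,-65,200),(-75,-65,222),(-170,65,222),(-42,65,200)]:
    P,o=tool(rack(*g),L,Y);q=arm.solve_ik(P,o);print(g,None if q is None else np.round(q,0))
arm.grip(84)
arm.move_pose(*tool(rack(-150,-40,300),L,Y))
s=arm.snapshot("wrist");pickle.dump(s,open("pics/w2.pkl","wb"));cv2.imwrite("pics/w2.png",s["image"][:,:,::-1])
for g in [(-150,-65,230),(-42,-65,200),(-75,-65,222),(-170,65,222),(-42,65,200)]:
    P,o=tool(rack(*g),L,Y);q=arm.solve_ik(P,o);print(g,None if q is None else np.round(q,0))
print(arm.read_t(),np.round(arm.read_joint_pos()))
E
python3 p.py
```

```text
wash [500.2 325.9 166. ]
(-170, -65, 220) [ -36.   12.  107.   44.   37. -160.]
(-42, -65, 200) [ -25.   24.   92.   35.   33. -144.]
(-75, -65, 222) [ -27.   20.   94.   35.   36. -145.]
(-170, 65, 222) [ -18.    8.  112.   34.   27. -140.]
(-42, 65, 200) [ -11.   21.   96.   24.   25. -124.]
(-150, -65, 230) [ -33.   13.  103.   41.   38. -155.]
(-42, -65, 200) [ -25.   24.   92.   35.   33. -144.]
(-75, -65, 222) [ -27.   20.   94.   35.   36. -145.]
(-170, 65, 222) [ -18.    8.  112.   34.   27. -140.]
(-42, 65, 200) [ -11.   21.   96.   24.   25. -124.]
3.3917 [ -31.    7.   98.   31.   46. -142.]
```

View pics/w2.png

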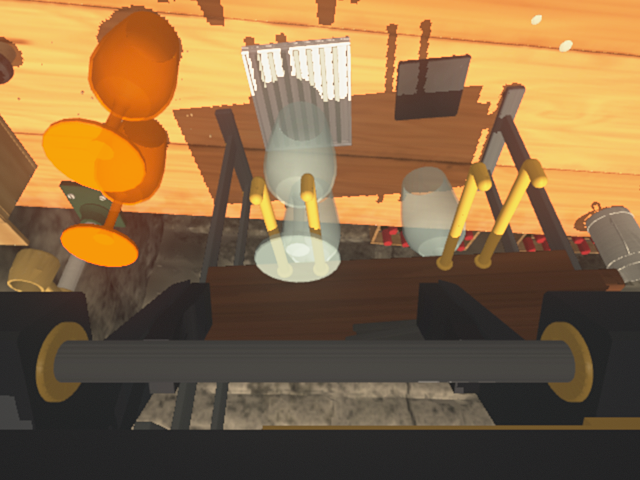

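The wrist view shows the dry foot at about (297,259). Rod tips are at (256,183), (307,180), (481,172) and (537,166). I'll cross-check these against the earlier estimate.

Run:
```python
from h import *
W=pickle.load(open("pics/w2.pkl","rb"))
q=np.array([onz(W,p,208) for p in [(537,166),(481,172),(307,180),(256,183)]]);print(q.round(1))
d=q[:2].mean(0)-q[2:].mean(0);print("mid",q.mean(0).round(1),np.hypot(*d[:2]),np.degrees(np.arctan2(-d[0],d[1])))
f=onz(W,(297,259),200.5);print("foot",f.round(1),unrack(f),"fixedcams",unrack((642.3,-83.)))
print("pred tips",proj(W,[rack(-118,y,208) for y in(80,50,-50,-80)]).round(), "foot@home",proj(W,rack(-42,-65,200.5)).round())
```

```text
[[ 533.4   40.6  208. ]
 [ 540.1   13.4  208. ]
 [ 554.2  -78.   208. ]
 [ 559.  -105.6  208. ]]
mid [546.7 -32.4 208. ] 120.4786589433289 9.470757840301403
foot [646.4 -78.7 200.5] [-37.31876397 -61.21448527] fixedcams [-42.12568742 -64.65901863]
pred tips [[537. 178.]
 [480. 181.]
 [298. 193.]
 [246. 196.]] foot@home [[291. 256.]]
```

The wrist view agrees within about 5 mm, and those tips read low on the hooks. I'll go for the dry glass now.

```bash
cat > p.py <<'E'
from h import *
from bench import arm
Y,L=5,40
def go(x,y,z,vel=120,f=None):
    r=arm.move_linear(tool(rack(x,y,z),L,Y)[0],vel=vel,until_force=f)
    print((x,y,z),r,np.round(arm.read_force(),1),round(arm.read_t(),1));return r
go(-46-67,-64,200+80)
if not go(-46,-64,200,80,8):
    print("w",arm.grip(55,15),arm.read_gripper_width(),np.round(arm.read_force(),1))
    s=arm.snapshot("side");cv2.imwrite("pics/s2.png",cv2.resize(s["image"][180:360,230:470,::-1],(800,600)))
E
python3 p.py
```

```text
(-113, -64, 280) False [-0.   0.1 -0. ] 3.9
(-46, -64, 200) False [-0.2 -0.5  0.1] 5.4
w False 62.070161262529695 [-0.   1.   0.8]
```

View pics/s2.png

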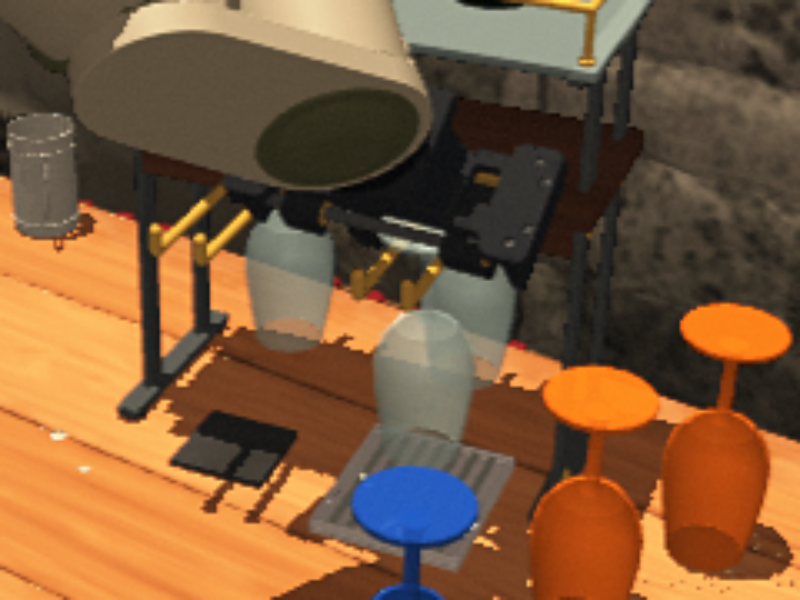

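The grip holds on the foot at a width of 62 mm. The image shows the foot at crop (412,238) between the pads, with the tool clear of the shelf. I'll carry it out over the rod ends.

```bash
sed -i '/^go(-46-67/,$d' p.py; cp p.py base.py
cat >> p.py <<'E'
go(-46,-64,201.5,40)
go(-76,-64.5,201.5,60,12)
go(-76,-65,223,60,12)
go(-162,-65,223,100,12)
print("w",arm.read_gripper_width())
s=arm.snapshot("side");pickle.dump(s,open("pics/s3.pkl","wb"));cv2.imwrite("pics/s3.png",cv2.resize(s["image"][180:360,230:470,::-1],(800,600)))
E
python3 p.py
```

```text
(-46, -64, 201.5) False [ 0.2  0.1 -2.7] 6.2
(-76, -64.5, 201.5) False [ 0.9 -1.  -1.5] 6.8
(-76, -65, 223) False [-0.2  0.2 -2.6] 7.3
(-162, -65, 223) False [-0.1  0.  -1. ] 8.3
w 61.95615290972326
```

View pics/s3.png

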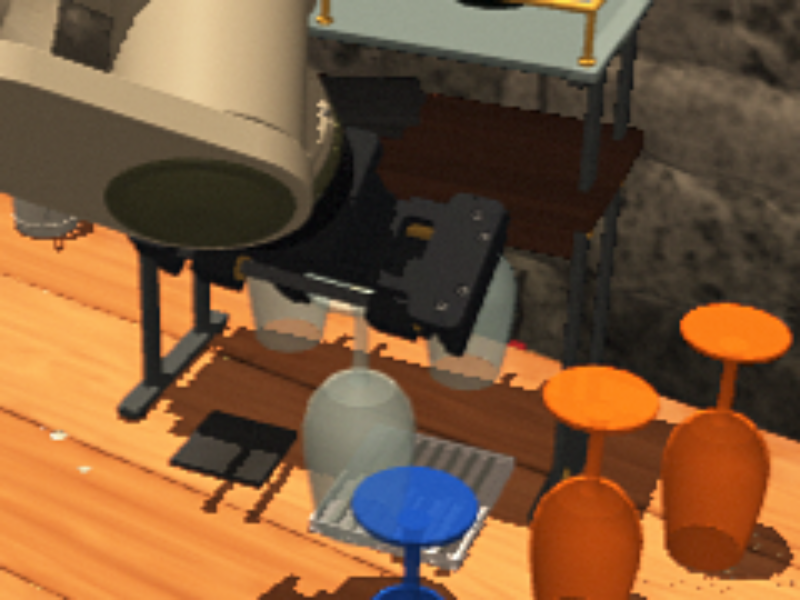

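The glass hangs upright, clear of the rods and of the blue glass. Next is the coaster lane.

```bash
cp base.py p.py
cat >> p.py <<'E'
go(-162,65,223,110,12)
go(-76,65,223,90,12)
print("low",go(-76,65,200.3,40,4))
r=go(-30,65,200.8,40,6)
print("tcp g",unrack(arm.read_tcp_pos()-np.r_[18.7*np.sin(np.radians(L))*axes(Y)[0],0]),arm.read_tcp_pos()[2]+18.7*np.cos(np.radians(L)),arm.read_gripper_width())
s=arm.snapshot("side");pickle.dump(s,open("pics/s4.pkl","wb"));cv2.imwrite("pics/s4.png",cv2.resize(s["image"][180:360,230:470,::-1],(800,600)))
E
python3 p.py
```

```text
(-162, 65, 223) False [ 0.4 -0.9 -2.1] 9.7
(-76, 65, 223) False [-0.9  0.2 -1.8] 10.8
(-76, 65, 200.3) True [-0.8  0.1  3.8] 11.4
low True
(-30, 65, 200.8) True [-2.1 -1.9  3.7] 12.2
tcp g [-42.09419309  64.92762454] 199.68633542206942 61.929979112149766
```

View pics/s4.png

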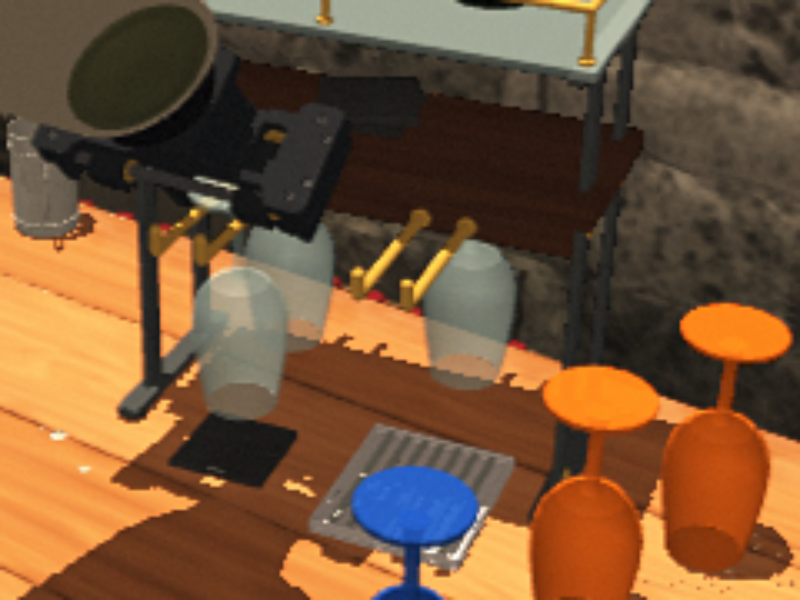

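```bash
cp base.py p.py
cat >> p.py <<'E'
def rep(): print("g",unrack(arm.read_tcp_pos()-np.r_[18.7*np.sin(np.radians(L))*axes(Y)[0],0]).round(1),(arm.read_tcp_pos()[2]+18.7*np.cos(np.radians(L))).round(2))
go(-44,65,200.7,40); rep()
go(-34,65,200.7,30,9); rep()
arm.wait(0.2); print(arm.read_force())
E
python3 p.py
```

```text
(-44, 65, 200.7) False [-1.3 -0.8  0.5] 12.5
g [-44.1  65.1] 200.32
(-34, 65, 200.7) True [-2.7 -1.1  2.5] 12.8
g [-41.8  65.1] 199.82
[-0.37781872 -1.71936922  2.24154558]
```

```bash
cp base.py p.py
cat >> p.py <<'E'
arm.grip(84); print(np.round(arm.read_force(),1))
go(-42-80,65,200+95,120,15)
s=arm.snapshot("wrist");pickle.dump(s,open("pics/w5.pkl","wb"));a=s["image"][:,:,::-1]
go(-200,100,330,150)
t=arm.snapshot("top");pickle.dump(t,open("pics/t5.pkl","wb"))
s=arm.snapshot("side");pickle.dump(s,open("pics/s5.pkl","wb"))
b=cv2.resize(s["image"][215:315,250:410,::-1],(640,400),interpolation=cv2.INTER_CUBIC)
c=cv2.resize(t["image"][210:310,260:420,::-1],(640,400),interpolation=cv2.INTER_CUBIC)
m=np.zeros((600,800,3),np.uint8);m[:200]=a[100:300][:, :][:, :640].repeat(1,1).__class__(1) if 0 else 0
m[0:300,0:400]=cv2.resize(a,(400,300));m[0:300,400:]=cv2.resize(s["image"][215:315,250:383,::-1],(400,300),interpolation=cv2.INTER_CUBIC)
m[300:,:400]=cv2.resize(t["image"][225:300,270:370,::-1],(400,300),interpolation=cv2.INTER_CUBIC)
cv2.imwrite("pics/m5.png",m)
for n,S in(("side",s),("top",t)): print(n,"home",proj(S,[rack(-42,65,201.5),rack(-52,65,201.5)]).round(1))
E
python3 p.py
```

```text
[ 0.   0.6 -0.2]
(-122, 65, 295) False [-0.4  0.2 -0.4] 14.7
(-200, 100, 330) False [0.2 0.2 0.9] 15.5
side home [[298.9 236.8]
 [296.8 238.7]]
top home [[312.  245.1]
 [311.5 249.3]]
```

View pics/m5.png

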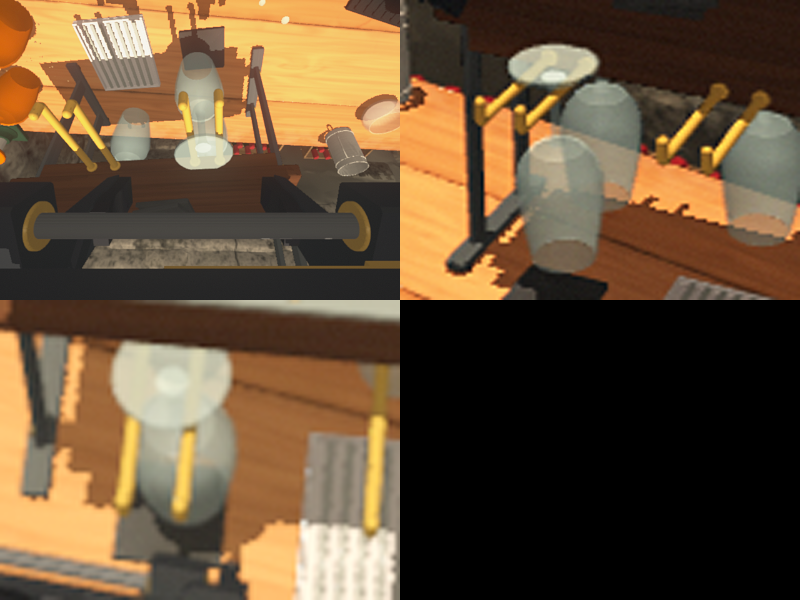

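The foot sits at side (301,237) and top (313,245), against a predicted home of (298.9,236.8) and (312,245.1). That is home within camera error. A nudge with shut fingers will settle the last millimetre.

```bash
cat >> base.py <<'E'
def rep():
    p=arm.read_tcp_pos();print("g",unrack(p-np.r_[18.7*np.sin(np.radians(L))*axes(Y)[0],0]).round(1),round(p[2]+18.7*np.cos(np.radians(L)),2))
def nudge(y):
    arm.grip(0)
    go(-105,y,255,150,15); go(-100,y,217.5,80,6)
    go(-76,y,217.5,30,6); rep()
    go(-102,y,217.5,80); go(-110,y,270,120); arm.grip(84)
E
cp base.py p.py; echo 'nudge(65)' >> p.py; python3 p.py
```

```text
(-105, 65, 255) False [-0.1  0.8 -0.3] 17.8
(-100, 65, 217.5) False [-0.6  0.3  0.3] 18.4
(-76, 65, 217.5) True [-3.   0.1  1.3] 19.1
g [-78.   65.2] 216.83
(-102, 65, 217.5) False [-0.1  0.5 -0. ] 19.6
(-110, 65, 270) False [ 0.1  0.4 -0.2] 20.2
```

Dry glass is hard against the stop. Next is the washed glass.

```bash
cp base.py p.py
cat >> p.py <<'E'
G=np.array([500.3,324.5,165]);Y2=30
d=np.r_[np.sin(np.radians(L))*axes(Y2)[0],-np.cos(np.radians(L))]
arm.move_pose(*tool(G-90*d,L,Y2)); print(np.round(arm.read_joint_pos()))
s=arm.snapshot("wrist");pickle.dump(s,open("pics/w6.pkl","wb"));cv2.imwrite("pics/w6.png",s["image"][:,:,::-1])
print("pred",proj(s,G+[0,0,1.5]),arm.read_t())
E
python3 p.py
```

```text
[  17.   11.  105.   19.   26. -117.]
pred [[313.59141321 252.99984497]] 22.6167
```

View pics/w6.png

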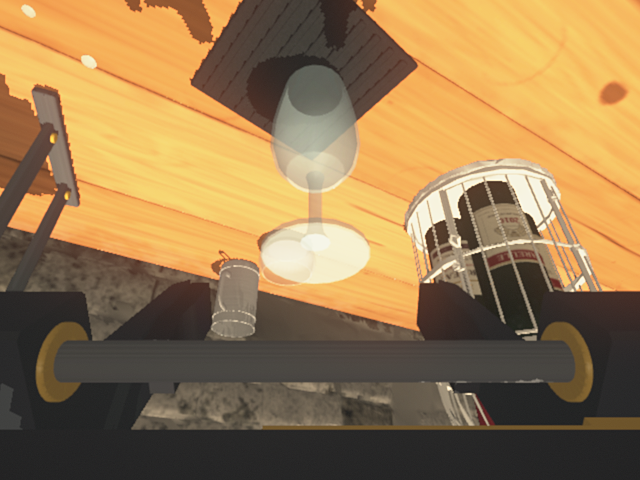

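The foot is at (316,250), against a predicted (313.6,253), so the target is good to about 2 mm. I'll grasp it, carry it round the front and hang it, relying on force and position checks.

```bash
cp base.py p.py
cat >> p.py <<'E'
G=np.array([500.3,324.5,165.]);Y2=30
def lin(g,yaw,vel=120,f=None):
    P,o=tool(g,L,yaw);r=arm.move_linear(P,o,vel,f);print(np.round(g),r,np.round(arm.read_force(),1),np.round(arm.read_joint_pos()),round(arm.read_t(),1));return r
if not lin(G,Y2,90,8):
    arm.grip(55,15);print("w",arm.read_gripper_width())
    lin(G+[0,0,15],Y2,60); lin(G+[-20,-10,75],Y2,120)
    lin([430,235,240],20,140); lin(rack(-190,65,235),5,140)
    print("w",arm.read_gripper_width())
E
python3 p.py
```

```text
[500. 324. 165.] False [ 0.2 -0.6  0.1] [  19.   22.  103.   25.   17. -123.] 23.8
w 62.24654555579595
[500. 324. 180.] False [-0.4  0.9 -1.1] [  19.   21.  102.   22.   19. -120.] 24.6
[480. 314. 240.] False [ 0.1  0.  -1.5] [  18.   14.  100.   16.   28. -113.] 25.3
[430 235 240] False [-0.   0.1 -0.6] [  12.    6.  110.   12.   25. -107.] 26.1
[473.  18. 235.] False [ 0.5 -0.4 -1.3] [ -20.    4.  113.   34.   30. -140.] 27.9
w 62.05547646119707
```

```bash
cp base.py p.py
cat >> p.py <<'E'
def ok():
    go(-165,-65,223,130)
    if go(-76,-65,223,90,8): return
    go(-76,-65,200.3,40,4)
    go(-50,-65,200.7,50,8)
    go(-34,-65,200.7,30,9); rep(); arm.wait(.2); print(arm.read_force(),arm.read_gripper_width())
ok()
s=arm.snapshot("side");pickle.dump(s,open("pics/s7.pkl","wb"))
E
python3 p.py
```

```text
(-165, -65, 223) False [-1.1  0.1 -1.7] 29.1
(-76, -65, 223) False [ 0.4  0.2 -1.8] 30.2
(-76, -65, 200.3) True [-0.2  0.   4.1] 30.8
(-50, -65, 200.7) False [1.7 0.4 1.2] 31.4
(-34, -65, 200.7) True [-2.4  0.7  3. ] 31.9
g [-36.4 -64.8] 200.21
[0.44370414 1.13311342 2.23532326] 62.04797089173658
```

```bash
cp base.py p.py
cat >> p.py <<'E'
arm.grip(84); print(np.round(arm.read_force(),1))
go(-36-75,-65,200+89,120,15)
nudge(-65)
go(-190,0,330,150)
arm.move_pose(*tool((330,40,380),30,5))
arm.wait(.3)
t=arm.snapshot("top");pickle.dump(t,open("pics/t8.pkl","wb"));s=arm.snapshot("side");pickle.dump(s,open("pics/s8.pkl","wb"))
m=np.zeros((600,800,3),np.uint8)
m[:300]=cv2.resize(s["image"][215:290,250:450,::-1],(800,300),interpolation=cv2.INTER_CUBIC)
m[300:]=cv2.resize(t["image"][225:300,270:470,::-1],(800,300),interpolation=cv2.INTER_CUBIC)
cv2.imwrite("pics/m8.png",m)
H=[rack(-42,65,201.5),rack(-42,-65,201.5)]
for n,S in(("side",s),("top",t)): print(n,"home",proj(S,H).round(1))
print(arm.read_t())
E
python3 p.py
```

```text
[-0.2  0.6  0. ]
(-111, -65, 289) False [ 0.4 -0.6 -0.4] 33.8
(-105, -65, 255) False [ 1.  -0.4 -0.4] 35.4
(-100, -65, 217.5) False [-0.1 -0.1  0.3] 36.1
(-76, -65, 217.5) True [-4.1 -2.   1.7] 36.8
g [-78.7 -64.8] 216.88
(-102, -65, 217.5) False [ 0.3  0.3 -0.1] 37.2
(-110, -65, 270) False [-0.4 -0.3 -0.3] 37.8
(-190, 0, 330) False [-0.2  0.   0.1] 40.0
side home [[298.9 236.8]
 [357.7 248.7]]
top home [[312.  245.1]
 [372.8 250.3]]
41.1667
```

View pics/m8.png

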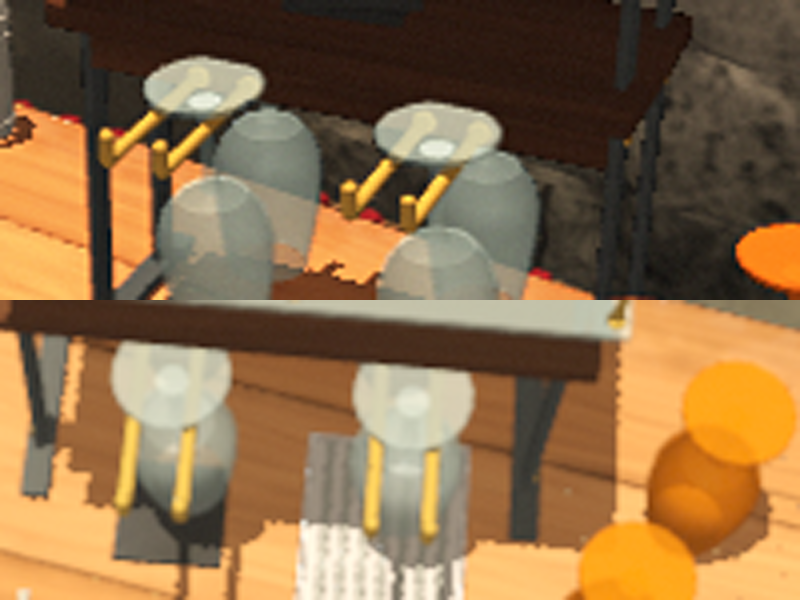

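Both glasses hang upright in their lanes. The feet are at side (301,237) and (359.5,248), with the same roughly 2 px offset from predicted home in both lanes. The nudge stops agree at -78.0 and -78.7 mm.

```bash
python3 -c "
from bench import arm
print(arm.hand_in(),arm.read_t())"
```

```text
the job is handed in; nothing more can be done
the job is handed in; nothing more can be done
```

The job is handed in. The dry glass now hangs in the lane above the slate coaster. The washed glass hangs in the freed lane above the drip tray. The robot's clock read 41.2 s at the last check before hand-in.

- **Pushed home:** I carried each glass in by its foot until the force stopped it, released it, then nudged the foot with shut fingers until it stopped hard. The two nudges stopped at rack x = -78.0 and -78.7 mm, so both feet are equally far in.
- **Upright:** The last side and top pictures show both glasses bowl down on their rods. They cover the rack area only. I did not check the bottles, the candle glass or anything else outside it. The two rear glasses show no change.

**Disagreements:**
- Both feet appear about 2 px (a few mm) off my predicted home in the side view, by the same amount in each lane. I put this down to my rack estimate or the calibration.
- My first wrist-camera check of the rod tips came out about 9 mm off in x. I judged those points to be low on the hooks and kept the fixed-camera estimate.
- The fingers read 62 mm on the 64 mm foot. Both grasps held without slipping.
- The nudges stopped about 6 mm further in than I had worked out from the finger shape. Both lanes showed it, so I took it as an error in my finger model.

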